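# Pump the storage canister until its vacuum pin is out

## Robot

A 7-joint arm with a two-finger parallel gripper is mounted at the origin on a cart in front of the work surface, level with it; the furniture and walls round the work are solid. World frame = base frame: x ahead of the robot, y to its left, z up, the work surface at z = 0. Lengths are in m, angles in rad, forces in N, time in s.
With the tool pointing down it reaches from about 0.425 to 0.925 m from the base axis. Payload 6.8 kg.
Tool frame: the origin (TCP) lies midway between the tips of the shut fingers; the grasp point (between the pads) lies 19 mm behind it (grip_point_offset is the distance from the TCP to the grasp point, in m); z points along the fingers, y is the direction in which the jaws open and shut (so a half turn about z gives the same grasp; the last joint's range is limited). The gripper opens to 85 mm and grips with 20 to 120 N. Pads are 22 mm wide; open, the fingers measure 114 mm over their backs; the gripper's body (76 mm by 85 mm) begins 54 mm behind the grasp point. The pads swing forward as they close: fully open they stand 13 mm farther back than shut.
Start: joints at [1.186, 0.477, 0.022, 1.555, -0.011, 1.109, -0.083], TCP at [0.184, -0.649, 0.231] pointing down, gripper open.
Joint ranges: [-2.96, 2.96], [-0.34, 2.1], [-1.41, 1.46], [0.24, 2.44], [-1.37, 4.51], [0.17, 1.92], [-2.96, 2.96]. Speed limits (rad/s): [2.39, 2.39, 3.14, 3.14, 3.14, 3.14, 3.14].

## Interface

Orientations are given as a unit quaternion [w, x, y, z].
In Python, from plant import * gives the robot as it stands. The module is installed in compiled form; this text tells all that it offers.
- The arm moves only by the tool servo_tool, never from a script. Its argument "commands" is a list of rows, each an object of numbers: "rx", "ry", "rz": the turn, a rotation vector about the tool's x, y, z in degrees; "tx", "ty", "tz": the shift along the tool's x, y, z in m; "fingers": the closure in counts, from 0 (fully open) to 255 (shut). A call has 1 to 20 rows; each row is the pose to reach, as a shift and turn from the pose commanded when the call began, along the tool's axes at that moment; what a row does not reach only later rows make up. A row lasts 1/12 s, in which the tool goes at most 41.7 mm and 7.16 degrees, less where a joint would pass 70% of its speed; a pose out of reach is approached as far as the arm can. A call with a gripper value outside its range is refused whole. The fingers move at their own pace and stop on an object; the grip force is fixed at half the most. Time passes only in rows, so rows that repeat a pose let the fingers close. It gives the time, the measured TCP pose, the force and the opening at its end, in the units of the state.
- get_obs(): the state, without advancing time (a new reading comes with each control period).
- get_image(name): name is "side" or "top" or "wrist"; returns a dict with "color" (384x512x3 uint8, red, green, blue), "vertical_fov" (degrees; the focal length in pixels is half the picture's height over the tangent of half this angle, whatever the lens; pixels are square), "cx", "cy" (the principal point, pixels), "rvec" (rotation vector, rad) and "tvec" (3), from world to camera coordinates, as OpenCV has them; the wrist camera has in their place "mount" (4x4, takes a point from camera to tool coordinates, whose origin is the TCP and whose axes are the flange's). Camera axes: x right, y down, z forward; pixel columns grow to the right and rows downward; lengths in m; the calibration is good to about 2 mm. A picture is of the moment at which its call begins: read the wrist's pose just before it. There is no depth.
- job_done(): hands the job in, once; it reports no verdict.
Trained networks look in a picture, given as the dict that the camera call returned (one of the last four; its "shot" number tells which), for a name from the list of things; names that differ only in an ending like _2 or _b are one class to them, and where a whole thing is asked for, a point or a joint stands for the part that bears it (a point fixed in the world has none). Each returns a list of dicts, best first, with "score" (0 to 1); they miss things now and then, are a little off and sometimes report something else, mostly with a low value. They report only what shows in the picture. A call takes as long as a camera call. They do not tell look-alikes from the thing itself.
- search_frame(picture, target): "rect" ([left, top, width, height] in pixels, round what is visible of it).
The state is a dict: "time": time; "joint_pos": joint angles; "joint_velocities": joint speeds; "effort": joint torques, N m; "tcp_pos": TCP position; "tcp_rot": TCP orientation; "ft_force": force on the tool from outside, world axes, zero at the start; "wrist_torque": the same for the moment, N m; "finger_gap": finger opening in m.
Only numpy, scipy, OpenCV 4.12 (cv2) and the standard library are available. Lean on these libraries where they do the work, as an engineer would, in place of code of your own. Each camera call takes 0.05 s, during which the arm holds its last target.

## Task

Two alike storage canisters with a hand pump in the lid stand on the worktop; one is already evacuated and its round indicator pin stands well up out of the lid. Pump the other canister by pressing its knob all the way down with the fingertips and letting it spring back up, again and again, until its own pin has popped fully out, then take the hand away. Press the knob on its top only, do not pinch it by its side or lift a canister, do not touch its pin, leave the evacuated canister alone, and leave everything standing where it stands.

Things in the scene. Friction and masses are not known exactly. Their poses are not given: they have to be found in the camera images.
- canister: the canister to be pumped, loose, about 0.95 kg: aluminium drum 120 mm in diameter with a white lid 126 mm in diameter whose flat top is 115 mm above the worktop; origin at the centre of its underside, z up. In the middle of the lid is the pump knob; the indicator pin is 45 mm from the middle, on the canister's own -x side. At the start this pin is sunk or stands at most 6 mm out of the lid
- canister_knob_top (a point): middle of the flat top of the pump knob of the canister to be pumped; the knob is a grey disc 48 mm in diameter (flat top 36 mm across) and 12 mm thick on a stem; at rest its top is 36 mm above the lid (151 mm above the worktop); it moves straight down with the plunger
- canister_plunger (a joint): travel of that knob in m: 0 at rest (up), 0.022 pressed all the way down; a spring pushes back with 4 N at the top and 11 N at the bottom (about 1.5 N more while the pin is driven), and lifts the knob again within 0.5 s when it is let go
- pin (a joint): how far the pin of the canister to be pumped stands out of the lid, in m: 0 sunk, 0.0195 fully out. A ratchet lifts it to the next notch, 4 mm higher, with each full stroke (knob to the bottom, then fully back up), and it stays there to within 0.5 mm. Short strokes lift it less: stopping 4 mm above the bottom leaves it 2 mm short of fully out. It takes four or five full strokes; further strokes do no harm
- pin_top (a point): top of that pin, a dark steel rod 14 mm in diameter
- canister_knob_side: rim of that knob: its side face, 48 mm in diameter; the body's origin is the middle of the knob's top
- pin_rod: the same pin as a body; its origin is the middle of its top, less the 1 mm cap
- sealed_canister: the canister already evacuated, same shape and size as the other, about 0.85 kg; origin at the centre of its underside. To be left alone
- sealed_pin_top (a point): top of the evacuated canister's pin, which stands 21 mm out of the lid
- sealed_canister_plunger (a joint): travel of the evacuated canister's pump knob in m: 0 up (at rest), 0.022 down
- spice_1: bystander: glass spice jar with a red cap, 45 mm in diameter, 106 mm high, origin at the centre of its underside
- pepper_shaker: bystander: pepper shaker with a grey cap, 44 mm in diameter, 90 mm high, origin at the centre of its underside
- jam_jar: bystander: jam jar with a yellow lid, 66 mm in diameter, 100 mm high, origin at the centre of its underside
- tumbler: bystander: drinking glass, 81 mm in diameter, 93 mm high, origin at the centre of its underside
- salt_pot: bystander: clay pot with a wooden lid, 77 mm in diameter, 100 mm high, origin at the centre of its underside
- tin_small: bystander: small food tin, 57 mm in diameter, 72 mm high, origin at the centre of its underside
- spice_3: bystander: glass spice jar with a red cap, 45 mm in diameter, 106 mm high, origin at the centre of its underside
Things that resemble listed ones, but are neither listed nor needed, are in the scene too. What is shaped like the canister but orange is not meant.

How it is judged:
On the way, in this order (a step that is already met when the one before it is completed fails the run):
1. the knob has been pressed down (over 16 mm) for a first time (value of joint canister_plunger above 0.016 m), for 0.05 s.
2. the pin has risen past two thirds of its way (over 13.5 mm) (value of joint pin above 0.0135 m), for 0.1 s.
3. the pin is fully out (over 18 mm) (value of joint pin above 0.018 m), for 0.1 s.
At the end, for the whole second after the job is handed in: the canister's pin stands over 18 mm out, its knob is back up (within 3 mm of rest), and it stands upright, at rest and within 30 mm of where it stood; the evacuated canister within 20 mm of where it stood (value of joint pin above 0.018 m and value of joint canister_plunger below 0.003 m and distance of canister from where it was at the start of the episode below 0.03 m and distance of sealed_canister from where it was at the start of the episode below 0.02 m and angle between canister's own z axis and vertical below 0.05 rad and linear speed of canister below 0.02 m/s); the robot touches nothing.
It fails at once if the knob was pinched or pushed by its side (over 3 N) (contact force between the fingers and canister_knob_side above 3 N).
It fails at once if the robot touched the pin of the canister to be pumped (over 1 N) (contact force between any of the arm, the fingers and pin_rod above 1 N).
It fails at once if the canister was lifted (over 8 mm) or tipped (height (world z) of canister above 0.008 m or angle between canister's own z axis and vertical above 0.2 rad).
It fails at once if the evacuated canister was pumped (knob down over 5 mm), lifted, tipped or pushed over 20 mm (value of joint sealed_canister_plunger above 0.005 m or height (world z) of sealed_canister above 0.008 m or angle between sealed_canister's own z axis and vertical above 0.2 rad or distance of sealed_canister from where it was at the start of the episode above 0.02 m).
It fails at once if a bystander was moved over 30 mm (distance of any of spice_1, pepper_shaker, jam_jar, tumbler, salt_pot, tin_small, spice_3 from where it was at the start of the episode above 0.03 m).
It also fails if it takes over 56 s, if anything falls off the work surface, if the arm or the gripper's body presses on something with over 40 N, if the wrist force passes 120 N, or if a joint passes its speed limit or range.

## Working session

There is one attempt and no reset: what is moved stays moved. The work goes in short steps, Python scripts to look and compute and a tool call to move; the robot and the scene stay as the last step left them, time stands still between calls to the robot, and variables do not carry over. Pictures are saved under pics/ and viewed, and the job is handed in when it is done.

Besides the shell and the picture viewer there is one more tool, called after "Emit:" in YAML: its name, and indented under it one key for each argument. servo_tool: Moves the arm, as the interface text tells. Its arguments: {"type":"object","properties":{"commands":{"type":"array","items":{"type":"object","properties":{"rx":{"type":"number"},"ry":{"type":"number"},"rz":{"type":"number"},"tx":{"type":"number"},"ty":{"type":"number"},"tz":{"type":"number"},"fingers":{"type":"number"}}}}},"required":["commands"]}

```bash
mkdir -p pics
cat > h.py <<'E'
from plant import *
import numpy as np, cv2
def K(p):
    f=p["color"].shape[0]/2/np.tan(np.radians(p["vertical_fov"])/2)
    return f
def w2p(p,X):
    R=cv2.Rodrigues(np.array(p["rvec"],float))[0]; c=R@np.array(X,float)+np.array(p["tvec"]).ravel()
    f=K(p); return f*c[0]/c[2]+p["cx"], f*c[1]/c[2]+p["cy"]
def p2w(p,u,v,z):
    R=cv2.Rodrigues(np.array(p["rvec"],float))[0]; t=np.array(p["tvec"],float).ravel()
    f=K(p); d=R.T@np.array([(u-p["cx"])/f,(v-p["cy"])/f,1]); o=-R.T@t
    return o+d*(z-o[2])/d[2]
def save(p,n,s=1.5):
    c=cv2.cvtColor(p["color"],cv2.COLOR_RGB2BGR); cv2.imwrite("pics/"+n,cv2.resize(c,None,fx=s,fy=s,interpolation=cv2.INTER_CUBIC))
E
python3 - <<'E'
from h import *
o=get_obs(); print(o)
for n in ["top","side"]:
    p=get_image(n); save(p,n+"0.png")
    for t in ["canister","canister_knob_top","pin_top"]:
        for r in search_frame(p,t)[:5]: print(n,t,r)
E
```

```text
{'time': 0.0, 'joint_pos': array([ 1.18592968,  0.47779318,  0.02234173,  1.55646403, -0.01147624,
        1.1092609 , -0.08313837]), 'joint_velocities': array([ 0.00010335,  0.00102396, -0.00084453, -0.00072542, -0.00151332,
        0.00051563, -0.00164181]), 'effort': array([ 1.73452790e-04, -5.96455872e+01,  1.60830840e+00, -2.81193709e+01,
        1.24768488e-02,  9.39875812e-03,  9.05723027e-06]), 'tcp_pos': array([ 0.1842596 , -0.64875478,  0.23032508]), 'tcp_rot': array([-8.75943166e-04,  9.90440455e-01,  1.37938022e-01, -2.00496419e-04]), 'ft_force': array([-0.10084835,  0.40281965, -0.21379236]), 'wrist_torque': array([-0.07608666, -0.0020874 , -0.01088545]), 'finger_gap': 0.08539864046571272}
top canister {'rect': [135.6, 221.8, 52.4, 43.4], 'score': 0.78}
top canister {'rect': [293.4, 178.7, 40.3, 43.4], 'score': 0.68}
top canister {'rect': [264.0, 216.5, 12.6, 15.5], 'score': 0.17}
top canister_knob_top {'rect': [307.1, 187.5, 19.4, 16.5], 'score': 0.77}
top canister_knob_top {'rect': [146.3, 232.4, 17.1, 17.8], 'score': 0.53}
top canister_knob_top {'rect': [388.7, 181.9, 25.4, 20.7], 'score': 0.52}
side canister {'rect': [197.5, 128.4, 31.8, 37.6], 'score': 0.88}
side canister {'rect': [214.3, 206.2, 45.3, 58.3], 'score': 0.58}
side canister_knob_top {'rect': [227.2, 206.3, 18.5, 14.9], 'score': 0.57}
side canister_knob_top {'rect': [202.8, 124.7, 16.0, 8.6], 'score': 0.47}
side canister_knob_top {'rect': [249.0, 191.6, 13.3, 23.4], 'score': 0.44}
side canister_knob_top {'rect': [246.5, 135.4, 13.2, 22.4], 'score': 0.33}
```

View pics/top0.png

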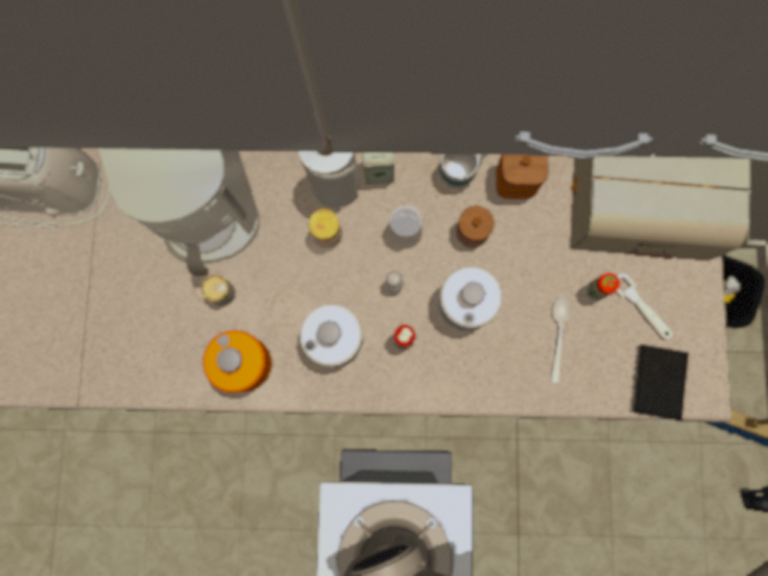

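View pics/side0.png

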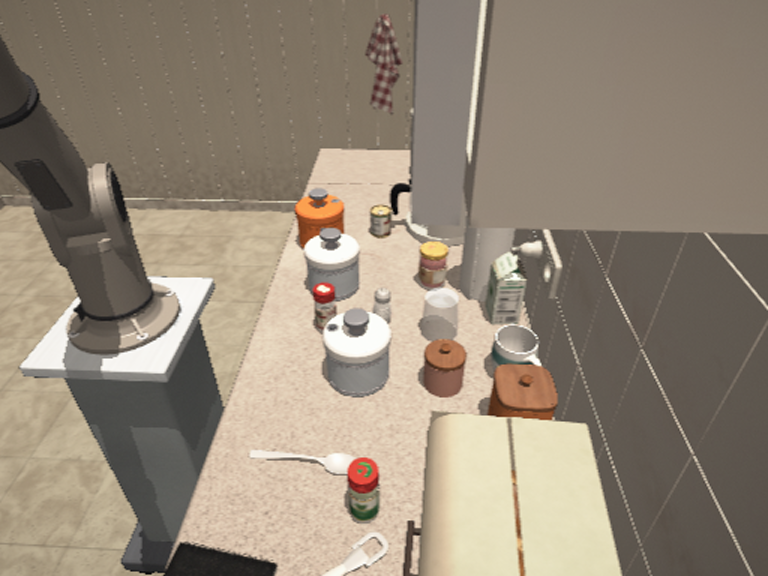

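Run:
```python
from h import *
p=get_image("top")
for u,v,z in [(316.8,195.7,.151),(154.9,241.3,.151),(401,192,.151)]: print(p2w(p,u,v,z))
c=p["color"]
for i,(u,v) in enumerate([(313,200),(160,243)]):
    q=cv2.cvtColor(c[v-35:v+35,u-35:u+35],cv2.COLOR_RGB2BGR); cv2.imwrite(f"pics/cr{i}.png",cv2.resize(q,(560,560),interpolation=cv2.INTER_CUBIC))
s=get_image("side")
for u,v in [(236.4,213),(211,128)]: print(p2w(s,u,v,.151))
q=cv2.cvtColor(s["color"][110:280,150:300],cv2.COLOR_RGB2BGR); cv2.imwrite("pics/crs.png",cv2.resize(q,None,fx=3.5,fy=3.5,interpolation=cv2.INTER_CUBIC))
for n,p in (("top",p),("side",s)):
  R=cv2.Rodrigues(np.array(p["rvec"]))[0];print(n,-R.T@np.array(p["tvec"]).ravel(),K(p))
```

```text
[ 0.52977553 -0.14803666  0.151     ]
[0.38647322 0.32305781 0.151     ]
[ 0.54543058 -0.39635878  0.151     ]
[ 0.53378154 -0.15982714  0.151     ]
[0.39347614 0.32246774 0.151     ]
top [0.31054611 0.00256565 1.47468636] 453.7853853166527
side [ 0.6206234  -0.86681364  0.76225007] 353.4815312804561
```

Run:
```python
from h import *
p=get_image("top");s=get_image("side")
def cr(p,u,v,w,h): return cv2.resize(cv2.cvtColor(p["color"][v-h:v+h,u-w:u+w],cv2.COLOR_RGB2BGR),(400,400*h//w),interpolation=cv2.INTER_CUBIC)
cv2.imwrite("pics/m.png",np.vstack([np.hstack([cr(p,220,224,30,20),cr(p,313,198,30,20)]),np.hstack([cr(s,221,170,30,20),cr(s,238,220,30,20)])]))
for u,v in [(219,222),(315.5,195)]: print("top knob",p2w(p,u,v,.151))
for u,v in [(220.5,158),(237,213)]: print("side",p2w(s,u,v,.151))
for t in ["canister","canister_knob_top","pin_top","sealed_pin_top","sealed_canister"]:
   for n,q in (("t",p),("s",s)):
     for r in search_frame(q,t)[:4]: print(n,t,r)
```

```text
top knob [0.44640139 0.1382086  0.151     ]
top knob [ 0.53180013 -0.14420208  0.151     ]
side [0.45644129 0.11212712 0.151     ]
side [ 0.535369  -0.1597528  0.151    ]
t canister {'rect': [132.8, 218.8, 52.4, 43.1], 'score': 0.91}
t canister {'rect': [288.7, 176.1, 47.4, 46.6], 'score': 0.78}
s canister {'rect': [219.7, 205.6, 39.7, 58.7], 'score': 0.96}
s canister {'rect': [197.2, 128.6, 33.3, 34.0], 'score': 0.86}
t canister_knob_top {'rect': [308.3, 189.5, 15.6, 12.7], 'score': 0.7}
t canister_knob_top {'rect': [143.9, 231.9, 18.2, 17.8], 'score': 0.46}
t canister_knob_top {'rect': [204.1, 142.0, 22.7, 23.1], 'score': 0.41}
s canister_knob_top {'rect': [228.3, 205.3, 19.6, 16.6], 'score': 0.73}
t pin_top {'rect': [388.6, 181.1, 24.6, 22.0], 'score': 0.31}
s pin_top {'rect': [215.7, 204.7, 43.3, 60.6], 'score': 0.6}
s pin_top {'rect': [202.0, 150.3, 37.5, 53.1], 'score': 0.16}
t sealed_pin_top {'rect': [200.4, 204.2, 44.2, 42.1], 'score': 0.76}
s sealed_pin_top {'rect': [202.2, 152.6, 38.4, 48.8], 'score': 0.64}
t sealed_canister {'rect': [201.3, 200.6, 41.5, 44.4], 'score': 0.65}
t sealed_canister {'rect': [254.5, 137.3, 26.9, 27.8], 'score': 0.58}
s sealed_canister {'rect': [201.6, 148.6, 36.5, 54.8], 'score': 0.92}
```

View pics/m.png

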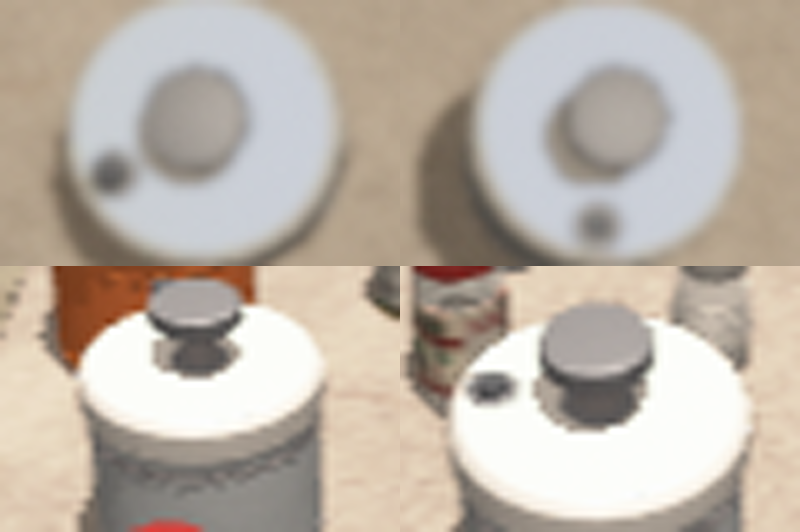

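Run:
```python
from h import *
p=get_image("top");s=get_image("side")
for a,b in [((315,195),(237,210.5)),((218.5,221.5),(219.8,153.7))]:
    print(p2w(p,*a,.151),p2w(s,*b,.151),p2w(p,*a,.16))
print("pin",p2w(p,312.2,211,.117),p2w(s,221.5,218,.117))
print("pinL",p2w(p,206.2,229.7,.136), w2p(s,p2w(p,206.2,229.7,.136)),w2p(s,p2w(p,206.2,229.7,.117)))
# arrangement
print("spice",p2w(p,404/1.5,336/1.5,.106),"pepper",p2w(p,394/1.5,281/1.5,.09),"saltpot",p2w(p,476/1.5,223/1.5,.1))
```

```text
[ 0.53177292 -0.14272685  0.151     ] [ 0.53444295 -0.14957428  0.151     ] [ 0.53026876 -0.14173898  0.16      ]
[0.44784343 0.13972586 0.151     ] [0.45063823 0.13898027 0.151     ] [0.44690992 0.13879329 0.16      ]
pin [ 0.48844532 -0.13804485  0.117     ] [ 0.4899562  -0.14336995  0.117     ]
pinL [0.4243961  0.17680173 0.136     ] (np.float64(213.93225679456896), np.float64(151.5801319389356)) (np.float64(214.89336879934112), np.float64(155.9349788567684))
spice [ 0.4478349  -0.00971628  0.106     ] pepper [0.56308012 0.01271137 0.09      ] saltpot [ 0.68698075 -0.15556494  0.1       ]
```

Emit:
servo_tool:
  commands:
    - {"tx": 0.03,"ty": -0.025,"tz": -0.02,"fingers": 255}
    - {"tx": 0.06,"ty": -0.05,"tz": -0.04,"fingers": 255}
    - {"tx": 0.45,"ty": -0.37,"tz": -0.05,"fingers": 255}
    - {"tx": 0.45,"ty": -0.37,"tz": -0.05,"fingers": 255}
    - {"tx": 0.45,"ty": -0.37,"tz": -0.05,"fingers": 255}
    - {"tx": 0.45,"ty": -0.37,"tz": -0.05,"fingers": 255}
    - {"tx": 0.45,"ty": -0.37,"tz": -0.05,"fingers": 255}
    - {"tx": 0.45,"ty": -0.37,"tz": -0.05,"fingers": 255}
    - {"tx": 0.45,"ty": -0.37,"tz": -0.05,"fingers": 255}
    - {"tx": 0.45,"ty": -0.37,"tz": -0.05,"fingers": 255}
    - {"tx": 0.45,"ty": -0.37,"tz": -0.05,"fingers": 255}
    - {"tx": 0.45,"ty": -0.37,"tz": -0.05,"fingers": 255}
    - {"tx": 0.45,"ty": -0.37,"tz": -0.05,"fingers": 255}
    - {"tx": 0.45,"ty": -0.37,"tz": -0.05,"fingers": 255}
    - {"tx": 0.45,"ty": -0.37,"tz": -0.05,"fingers": 255}
    - {"tx": 0.45,"ty": -0.37,"tz": -0.05,"fingers": 255}
    - {"tx": 0.45,"ty": -0.37,"tz": -0.05,"fingers": 255}
    - {"tx": 0.45,"ty": -0.37,"tz": -0.05,"fingers": 255}

```text
invalid input
```

```bash
cat >> h.py <<'E'
from scipy.spatial.transform import Rotation as Rn
def tool():
    o=get_obs(); q=o["tcp_rot"]; return o,Rn.from_quat([q[1],q[2],q[3],q[0]]).as_matrix()
E
python3 - <<'E'
from h import *
o,R=tool(); print(o["time"],o["tcp_pos"],o["ft_force"],o["finger_gap"]); print(R)
p=get_image("wrist"); save(p,"w1.png")
M=np.array(p["mount"]); f=K(p); print(M,f,p["cx"],p["cy"])
def wp(u,v,z):
    d=R@(M[:3,:3]@np.array([(u-p["cx"])/f,(v-p["cy"])/f,1])); c=R@M[:3,3]+o["tcp_pos"]
    return c+d*(z-c[2])/d[2]
for t in ["canister","canister_knob_top","pin_top","sealed_canister"]:
    for r in search_frame(p,t)[:3]:
        x,y,w,h=r["rect"]; print(t,r,wp(x+w/2,y+h/2,.151))
E
```

```text
1.2 [ 0.18449479 -0.64933875  0.23133442] [-0.63905042 -0.94287752 -0.32616868] 0.085732607046908
[[ 9.61929453e-01  2.73297870e-01  2.53118170e-05]
 [ 2.73297871e-01 -9.61929449e-01 -8.76446535e-05]
 [ 3.95085066e-07  9.12256394e-05 -9.99999996e-01]]
[[ 9.00166308e-04 -9.45211897e-01 -3.26456213e-01  8.44105577e-02]
 [ 9.99999350e-01  1.07940461e-03 -3.67891157e-04 -1.20121433e-04]
 [ 7.00113439e-04 -3.26455669e-01  9.45212254e-01 -1.43021432e-01]
 [ 0.00000000e+00  0.00000000e+00  0.00000000e+00  1.00000000e+00]] 332.881194940321 248.81808931560812 193.26569190583615
```

View pics/w1.png

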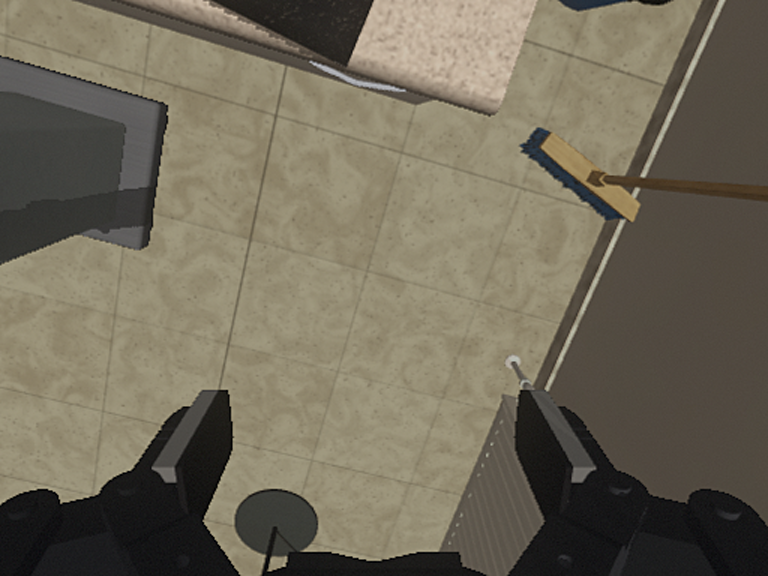

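Emit:
servo_tool:
  commands:
    - {"tx": 0.03,"ty": -0.025,"tz": -0.02,"rx": 0,"ry": 0,"rz": 0,"fingers": 255}
    - {"tx": 0.06,"ty": -0.05,"tz": -0.04,"rx": 0,"ry": 0,"rz": 0,"fingers": 255}

```text
time: 1.62
tcp_pos: [0.2243, -0.5879, 0.2679]
tcp_rot: [-0.001, 0.991, 0.136, -0.001]
ft_force: [1.4, -0.5, 0.7]
finger_gap: 0.0636
```

Emit:
servo_tool:
  commands:
    - {"tx": 0.36,"ty": -0.338,"tz": -0.02,"rx": 0,"ry": 0,"rz": 0,"fingers": 255}
    - {"tx": 0.36,"ty": -0.338,"tz": -0.02,"rx": 0,"ry": 0,"rz": 0,"fingers": 255}
    - {"tx": 0.36,"ty": -0.338,"tz": -0.02,"rx": 0,"ry": 0,"rz": 0,"fingers": 255}
    - {"tx": 0.36,"ty": -0.338,"tz": -0.02,"rx": 0,"ry": 0,"rz": 0,"fingers": 255}
    - {"tx": 0.36,"ty": -0.338,"tz": -0.02,"rx": 0,"ry": 0,"rz": 0,"fingers": 255}
    - {"tx": 0.36,"ty": -0.338,"tz": -0.02,"rx": 0,"ry": 0,"rz": 0,"fingers": 255}
    - {"tx": 0.36,"ty": -0.338,"tz": -0.02,"rx": 0,"ry": 0,"rz": 0,"fingers": 255}
    - {"tx": 0.36,"ty": -0.338,"tz": -0.02,"rx": 0,"ry": 0,"rz": 0,"fingers": 255}
    - {"tx": 0.36,"ty": -0.338,"tz": -0.02,"rx": 0,"ry": 0,"rz": 0,"fingers": 255}
    - {"tx": 0.36,"ty": -0.338,"tz": -0.02,"rx": 0,"ry": 0,"rz": 0,"fingers": 255}
    - {"tx": 0.36,"ty": -0.338,"tz": -0.02,"rx": 0,"ry": 0,"rz": 0,"fingers": 255}
    - {"tx": 0.36,"ty": -0.338,"tz": -0.02,"rx": 0,"ry": 0,"rz": 0,"fingers": 255}
    - {"tx": 0.36,"ty": -0.338,"tz": -0.02,"rx": 0,"ry": 0,"rz": 0,"fingers": 255}
    - {"tx": 0.36,"ty": -0.338,"tz": -0.02,"rx": 0,"ry": 0,"rz": 0,"fingers": 255}
    - {"tx": 0.36,"ty": -0.338,"tz": -0.02,"rx": 0,"ry": 0,"rz": 0,"fingers": 255}

```text
time: 2.87
tcp_pos: [0.48, -0.1651, 0.2892]
tcp_rot: [0.0, 0.99, 0.138, -0.0]
ft_force: [-0.5, -0.5, 0.6]
finger_gap: -0.0004
```

```bash
cat > w.py <<'E'
from h import *
import sys
o,R=tool(); print(o["time"],o["tcp_pos"],o["ft_force"],o["finger_gap"]); print(R.round(3))
p=get_image("wrist"); save(p,sys.argv[1])
M=np.array(p["mount"]); f=K(p)
def wp(u,v,z):
    d=R@(M[:3,:3]@np.array([(u-p["cx"])/f,(v-p["cy"])/f,1])); c=R@M[:3,3]+o["tcp_pos"]
    return c+d*(z-c[2])/d[2]
for t in ["canister","canister_knob_top","pin_top"]:
    for r in search_frame(p,t)[:3]:
        x,y,w,h=r["rect"]; print(t,r,wp(x+w/2,y+h/2,.151))
for a in sys.argv[2:]:
    u,v,z=map(float,a.split(",")); print(a,wp(u/1.5,v/1.5,z))
E
python3 w.py w2.png
```

```text
2.8667 [ 0.47996424 -0.16512286  0.28924169] [-0.51592042 -0.54443834  0.58389812] -0.0003987855811073895
[[ 0.962  0.273 -0.   ]
 [ 0.273 -0.962 -0.001]
 [-0.     0.    -1.   ]]
canister {'rect': [176.3, 37.0, 133.8, 137.0], 'score': 0.61} [ 0.53951676 -0.14317756  0.151     ]
canister_knob_top {'rect': [215.6, 83.3, 59.2, 59.4], 'score': 0.57} [ 0.53418873 -0.14637714  0.151     ]
canister_knob_top {'rect': [79.3, 0.5, 63.1, 48.9], 'score': 0.47} [ 0.56916981 -0.0303487   0.151     ]
pin_top {'rect': [216.9, 148.8, 18.4, 14.4], 'score': 0.69} [ 0.4948887  -0.14034891  0.151     ]
```

View pics/w2.png

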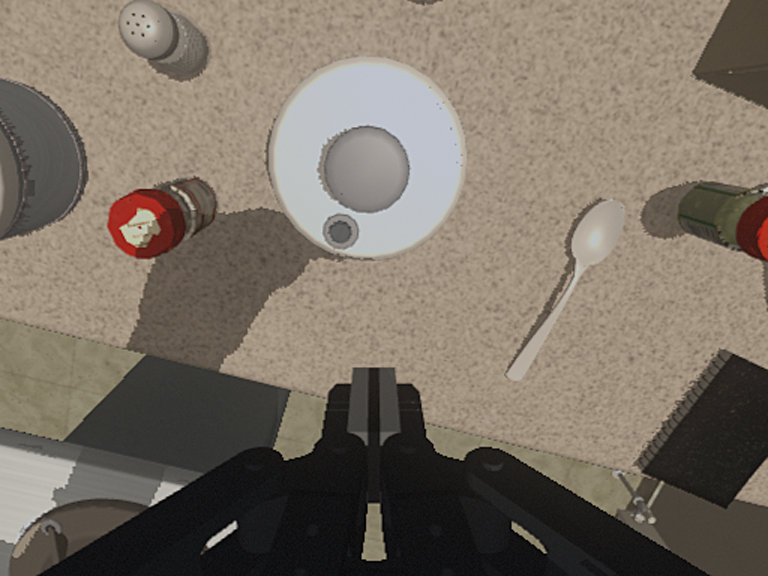

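Emit:
servo_tool:
  commands:
    - {"tx": 0.03,"ty": -0.002,"tz": 0.02,"rx": 0,"ry": 0,"rz": 0,"fingers": 255}
    - {"tx": 0.057,"ty": -0.0035,"tz": 0.04,"rx": 0,"ry": 0,"rz": 0,"fingers": 255}
    - {"tx": 0.057,"ty": -0.0035,"tz": 0.07,"rx": 0,"ry": 0,"rz": 0,"fingers": 255}
    - {"tx": 0.057,"ty": -0.0035,"tz": 0.1,"rx": 0,"ry": 0,"rz": 0,"fingers": 255}
    - {"tx": 0.057,"ty": -0.0035,"tz": 0.124,"rx": 0,"ry": 0,"rz": 0,"fingers": 255}
    - {"tx": 0.057,"ty": -0.0035,"tz": 0.124,"rx": 0,"ry": 0,"rz": 0,"fingers": 255}
    - {"tx": 0.057,"ty": -0.0035,"tz": 0.124,"rx": 0,"ry": 0,"rz": 0,"fingers": 255}

```text
time: 3.65
tcp_pos: [0.5331, -0.1463, 0.1646]
tcp_rot: [-0.0, 0.991, 0.137, -0.001]
ft_force: [0.1, -0.6, 0.8]
finger_gap: 0.0001
```

```bash
python3 w.py w3.png
python3 - <<'E'
from h import *
s=get_image("side"); q=cv2.cvtColor(s["color"][150:270,180:300],cv2.COLOR_RGB2BGR); cv2.imwrite("pics/s3.png",cv2.resize(q,None,fx=5,fy=5,interpolation=cv2.INTER_CUBIC))
E
```

```text
3.65 [ 0.5331162  -0.14632698  0.16459933] [ 0.09928834 -0.58025067  0.77536471] 8.342772301451211e-05
[[ 0.962  0.272 -0.003]
 [ 0.272 -0.962  0.   ]
 [-0.003 -0.001 -1.   ]]
canister {'rect': [150.0, 104.4, 200.7, 187.3], 'score': 0.86} [ 0.5600002  -0.13932219  0.151     ]
canister {'rect': [211.2, 197.5, 79.9, 39.0], 'score': 0.38} [ 0.55021743 -0.14253667  0.151     ]
canister_knob_top {'rect': [204.2, 196.1, 86.8, 74.1], 'score': 0.57} [ 0.54095943 -0.14326792  0.151     ]
pin_top {'rect': [0.0, 175.7, 6.6, 26.9], 'score': 0.29} [ 0.5309981  -0.02013521  0.151     ]
```

View pics/w3.png

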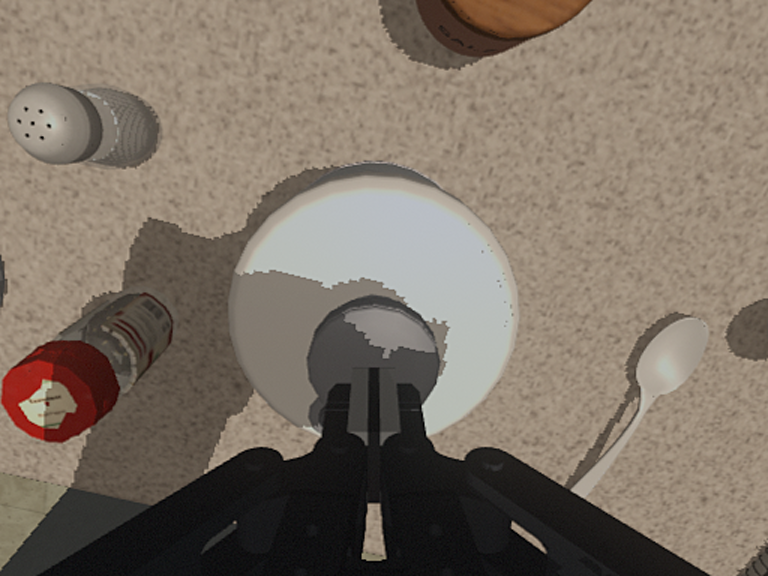

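View pics/s3.png

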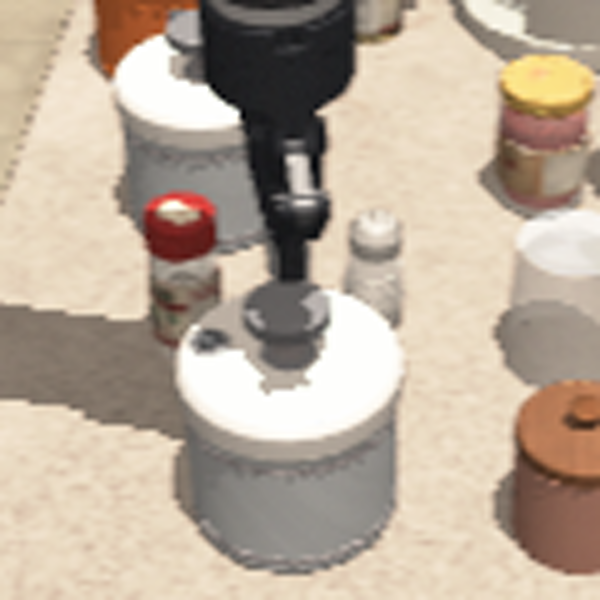

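Emit:
servo_tool:
  commands:
    - {"tx": 0.0,"ty": 0,"tz": 0.01,"rx": 0,"ry": 0,"rz": 0,"fingers": 255}
    - {"tx": 0.0,"ty": 0,"tz": 0.018,"rx": 0,"ry": 0,"rz": 0,"fingers": 255}
    - {"tx": 0.0,"ty": 0,"tz": 0.026,"rx": 0,"ry": 0,"rz": 0,"fingers": 255}
    - {"tx": 0.0,"ty": 0,"tz": 0.032,"rx": 0,"ry": 0,"rz": 0,"fingers": 255}
    - {"tx": 0.0,"ty": 0,"tz": 0.036,"rx": 0,"ry": 0,"rz": 0,"fingers": 255}
    - {"tx": 0.0,"ty": 0,"tz": 0.036,"rx": 0,"ry": 0,"rz": 0,"fingers": 255}
    - {"tx": 0.0,"ty": 0,"tz": 0.036,"rx": 0,"ry": 0,"rz": 0,"fingers": 255}

```text
time: 4.48
tcp_pos: [0.5352, -0.1459, 0.13]
tcp_rot: [0.0, 0.99, 0.138, 0.001]
ft_force: [-1.2, -0.3, 11.3]
finger_gap: -0.0
```

```bash
python3 -c "
from h import *
o=get_obs();print(o['tcp_pos'],o['ft_force'],o['wrist_torque'])
s=get_image('side'); q=cv2.cvtColor(s['color'][150:270,180:300],cv2.COLOR_RGB2BGR); cv2.imwrite('pics/s4.png',cv2.resize(q,None,fx=5,fy=5,interpolation=cv2.INTER_CUBIC))"
```

```text
[ 0.53524104 -0.14593228  0.12997887] [-1.22146562 -0.34747195 11.29351517] [-0.10423603  0.22438515  0.03299205]
```

View pics/s4.png

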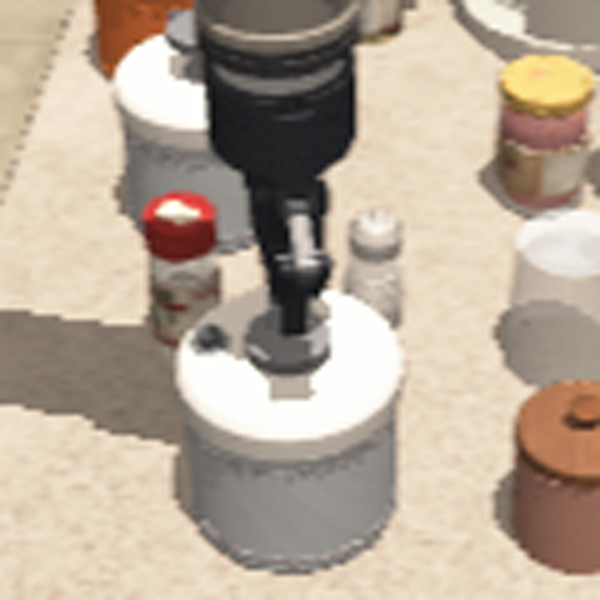

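Emit:
servo_tool:
  commands:
    - {"tx": 0.0,"ty": 0,"tz": 0.002,"rx": 0,"ry": 0,"rz": 0,"fingers": 255}
    - {"tx": 0.0,"ty": 0,"tz": 0.004,"rx": 0,"ry": 0,"rz": 0,"fingers": 255}
    - {"tx": 0.0,"ty": 0,"tz": 0.004,"rx": 0,"ry": 0,"rz": 0,"fingers": 255}

```text
time: 4.78
tcp_pos: [0.5354, -0.146, 0.1288]
tcp_rot: [0.001, 0.99, 0.138, 0.001]
ft_force: [-10.3, 1.1, 35.1]
finger_gap: 0.0
```

Emit:
servo_tool:
  commands:
    - {"tx": 0.0,"ty": 0,"tz": -0.012,"rx": 0,"ry": 0,"rz": 0,"fingers": 255}
    - {"tx": 0.0,"ty": 0,"tz": -0.026,"rx": 0,"ry": 0,"rz": 0,"fingers": 255}
    - {"tx": 0.0,"ty": 0,"tz": -0.036,"rx": 0,"ry": 0,"rz": 0,"fingers": 255}
    - {"tx": 0.0,"ty": 0,"tz": -0.038,"rx": 0,"ry": 0,"rz": 0,"fingers": 255}
    - {"tx": 0.0,"ty": 0,"tz": -0.038,"rx": 0,"ry": 0,"rz": 0,"fingers": 255}
    - {"tx": 0.0,"ty": 0,"tz": -0.038,"rx": 0,"ry": 0,"rz": 0,"fingers": 255}
    - {"tx": 0.0,"ty": 0,"tz": -0.038,"rx": 0,"ry": 0,"rz": 0,"fingers": 255}
    - {"tx": 0.0,"ty": 0,"tz": -0.038,"rx": 0,"ry": 0,"rz": 0,"fingers": 255}

```text
time: 5.45
tcp_pos: [0.5334, -0.1455, 0.1622]
tcp_rot: [-0.0, 0.99, 0.138, -0.001]
ft_force: [-0.6, 0.3, -0.1]
finger_gap: -0.0
```

```bash
python3 -c "
from h import *
o=get_obs();print(o['tcp_pos'],o['ft_force'],o['wrist_torque'])
s=get_image('side'); q=cv2.cvtColor(s['color'][150:270,180:300],cv2.COLOR_RGB2BGR); cv2.imwrite('pics/s5.png',cv2.resize(q,None,fx=5,fy=5,interpolation=cv2.INTER_CUBIC))"
```

```text
[ 0.53340594 -0.14551176  0.16222151] [-0.61506488  0.25451059 -0.08479251] [ 0.00626167  0.04697982 -0.04155628]
```

View pics/s5.png

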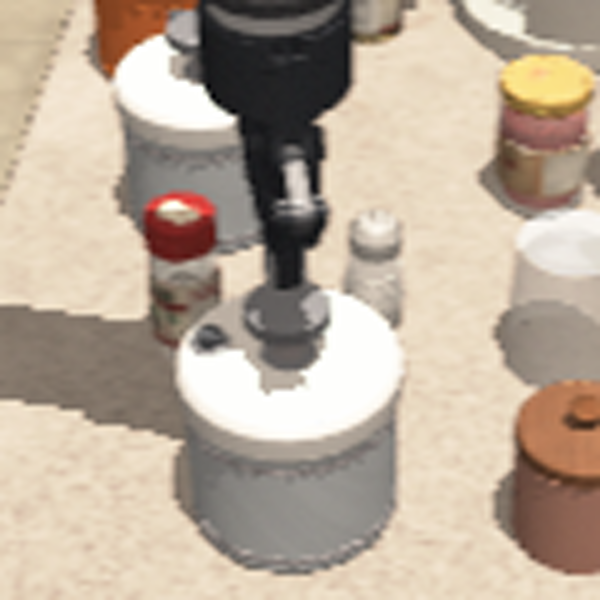

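The first stroke worked: the knob is back up, the pin at crop (212,338) is a little higher, and the canister hasn't moved. I'll repeat it.

Emit:
servo_tool:
  commands:
    - {"tx": 0.0,"ty": 0,"tz": 0.01,"rx": 0,"ry": 0,"rz": 0,"fingers": 255}
    - {"tx": 0.0,"ty": 0,"tz": 0.02,"rx": 0,"ry": 0,"rz": 0,"fingers": 255}
    - {"tx": 0.0,"ty": 0,"tz": 0.03,"rx": 0,"ry": 0,"rz": 0,"fingers": 255}
    - {"tx": 0.0,"ty": 0,"tz": 0.037,"rx": 0,"ry": 0,"rz": 0,"fingers": 255}
    - {"tx": 0.0,"ty": 0,"tz": 0.037,"rx": 0,"ry": 0,"rz": 0,"fingers": 255}
    - {"tx": 0.0,"ty": 0,"tz": 0.037,"rx": 0,"ry": 0,"rz": 0,"fingers": 255}
    - {"tx": 0.0,"ty": 0,"tz": 0.037,"rx": 0,"ry": 0,"rz": 0,"fingers": 255}
    - {"tx": 0.0,"ty": 0,"tz": 0.025,"rx": 0,"ry": 0,"rz": 0,"fingers": 255}
    - {"tx": 0.0,"ty": 0,"tz": 0.01,"rx": 0,"ry": 0,"rz": 0,"fingers": 255}
    - {"tx": 0.0,"ty": 0,"tz": 0,"rx": 0,"ry": 0,"rz": 0,"fingers": 255}
    - {"tx": 0.0,"ty": 0,"tz": 0,"rx": 0,"ry": 0,"rz": 0,"fingers": 255}
    - {"tx": 0.0,"ty": 0,"tz": 0,"rx": 0,"ry": 0,"rz": 0,"fingers": 255}
    - {"tx": 0.0,"ty": 0,"tz": 0,"rx": 0,"ry": 0,"rz": 0,"fingers": 255}
    - {"tx": 0.0,"ty": 0,"tz": 0,"rx": 0,"ry": 0,"rz": 0,"fingers": 255}
    - {"tx": 0.0,"ty": 0,"tz": 0,"rx": 0,"ry": 0,"rz": 0,"fingers": 255}

```text
time: 6.75
tcp_pos: [0.5334, -0.1455, 0.1622]
tcp_rot: [-0.0, 0.99, 0.138, -0.001]
ft_force: [-0.2, 0.9, 0.7]
finger_gap: -0.0
```

Emit:
servo_tool:
  commands:
    - {"tx": 0.0,"ty": 0,"tz": 0.01,"rx": 0,"ry": 0,"rz": 0,"fingers": 255}
    - {"tx": 0.0,"ty": 0,"tz": 0.02,"rx": 0,"ry": 0,"rz": 0,"fingers": 255}
    - {"tx": 0.0,"ty": 0,"tz": 0.03,"rx": 0,"ry": 0,"rz": 0,"fingers": 255}
    - {"tx": 0.0,"ty": 0,"tz": 0.037,"rx": 0,"ry": 0,"rz": 0,"fingers": 255}
    - {"tx": 0.0,"ty": 0,"tz": 0.037,"rx": 0,"ry": 0,"rz": 0,"fingers": 255}
    - {"tx": 0.0,"ty": 0,"tz": 0.037,"rx": 0,"ry": 0,"rz": 0,"fingers": 255}
    - {"tx": 0.0,"ty": 0,"tz": 0.037,"rx": 0,"ry": 0,"rz": 0,"fingers": 255}

```text
time: 7.33
tcp_pos: [0.5351, -0.1458, 0.1289]
tcp_rot: [0.001, 0.99, 0.138, 0.001]
ft_force: [-9.4, 0.5, 30.1]
finger_gap: 0.0003
```

```bash
python3 -c "
from h import *
o=get_obs();print(o['tcp_pos'],o['ft_force'],o['wrist_torque'])
s=get_image('side'); q=cv2.cvtColor(s['color'][150:270,180:300],cv2.COLOR_RGB2BGR); cv2.imwrite('pics/s6.png',cv2.resize(q,None,fx=5,fy=5,interpolation=cv2.INTER_CUBIC))"
```

```text
[ 0.53508955 -0.14577305  0.12888859] [-9.37734334  0.4991386  30.1393317 ] [ 0.26932654  1.98808129 -0.03011187]
```

View pics/s6.png

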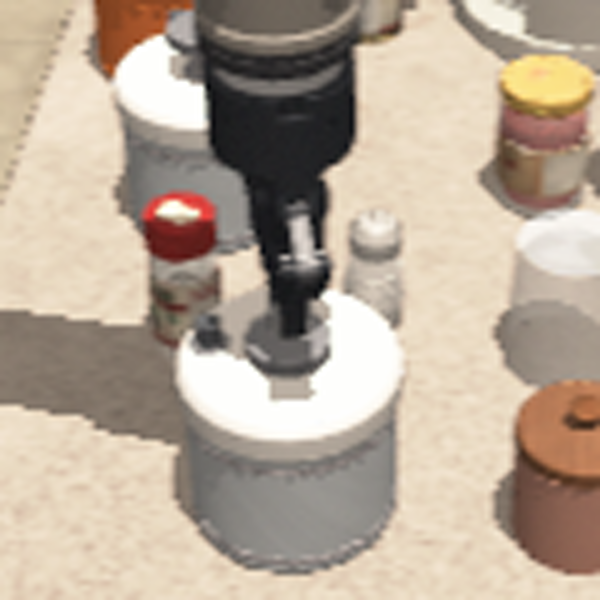

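The pin is visibly higher at crop (210,332), and the bottom is reached on every stroke. I'll finish this one and do three more.

Emit:
servo_tool:
  commands:
    - {"tx": 0.0,"ty": 0,"tz": -0.012,"rx": 0,"ry": 0,"rz": 0,"fingers": 255}
    - {"tx": 0.0,"ty": 0,"tz": -0.027,"rx": 0,"ry": 0,"rz": 0,"fingers": 255}
    - {"tx": 0.0,"ty": 0,"tz": -0.037,"rx": 0,"ry": 0,"rz": 0,"fingers": 255}
    - {"tx": 0.0,"ty": 0,"tz": -0.037,"rx": 0,"ry": 0,"rz": 0,"fingers": 255}
    - {"tx": 0.0,"ty": 0,"tz": -0.037,"rx": 0,"ry": 0,"rz": 0,"fingers": 255}
    - {"tx": 0.0,"ty": 0,"tz": -0.037,"rx": 0,"ry": 0,"rz": 0,"fingers": 255}
    - {"tx": 0.0,"ty": 0,"tz": -0.037,"rx": 0,"ry": 0,"rz": 0,"fingers": 255}
    - {"tx": 0.0,"ty": 0,"tz": -0.037,"rx": 0,"ry": 0,"rz": 0,"fingers": 255}

```text
time: 8.05
tcp_pos: [0.5334, -0.1455, 0.1622]
tcp_rot: [-0.0, 0.99, 0.138, -0.001]
ft_force: [-0.4, 0.0, -0.4]
finger_gap: 0.0001
```

Emit:
servo_tool:
  commands:
    - {"tx": 0.0,"ty": 0,"tz": 0.01,"rx": 0,"ry": 0,"rz": 0,"fingers": 255}
    - {"tx": 0.0,"ty": 0,"tz": 0.02,"rx": 0,"ry": 0,"rz": 0,"fingers": 255}
    - {"tx": 0.0,"ty": 0,"tz": 0.03,"rx": 0,"ry": 0,"rz": 0,"fingers": 255}
    - {"tx": 0.0,"ty": 0,"tz": 0.037,"rx": 0,"ry": 0,"rz": 0,"fingers": 255}
    - {"tx": 0.0,"ty": 0,"tz": 0.037,"rx": 0,"ry": 0,"rz": 0,"fingers": 255}
    - {"tx": 0.0,"ty": 0,"tz": 0.037,"rx": 0,"ry": 0,"rz": 0,"fingers": 255}
    - {"tx": 0.0,"ty": 0,"tz": 0.037,"rx": 0,"ry": 0,"rz": 0,"fingers": 255}
    - {"tx": 0.0,"ty": 0,"tz": 0.025,"rx": 0,"ry": 0,"rz": 0,"fingers": 255}
    - {"tx": 0.0,"ty": 0,"tz": 0.01,"rx": 0,"ry": 0,"rz": 0,"fingers": 255}
    - {"tx": 0.0,"ty": 0,"tz": 0,"rx": 0,"ry": 0,"rz": 0,"fingers": 255}
    - {"tx": 0.0,"ty": 0,"tz": 0,"rx": 0,"ry": 0,"rz": 0,"fingers": 255}
    - {"tx": 0.0,"ty": 0,"tz": 0,"rx": 0,"ry": 0,"rz": 0,"fingers": 255}
    - {"tx": 0.0,"ty": 0,"tz": 0,"rx": 0,"ry": 0,"rz": 0,"fingers": 255}
    - {"tx": 0.0,"ty": 0,"tz": 0,"rx": 0,"ry": 0,"rz": 0,"fingers": 255}
    - {"tx": 0.0,"ty": 0,"tz": 0,"rx": 0,"ry": 0,"rz": 0,"fingers": 255}

```text
time: 9.3
tcp_pos: [0.5334, -0.1455, 0.1622]
tcp_rot: [-0.0, 0.99, 0.138, -0.001]
ft_force: [-0.1, 0.2, 0.2]
finger_gap: 0.0
```

Emit:
servo_tool:
  commands:
    - {"tx": 0.0,"ty": 0,"tz": 0.01,"rx": 0,"ry": 0,"rz": 0,"fingers": 255}
    - {"tx": 0.0,"ty": 0,"tz": 0.02,"rx": 0,"ry": 0,"rz": 0,"fingers": 255}
    - {"tx": 0.0,"ty": 0,"tz": 0.03,"rx": 0,"ry": 0,"rz": 0,"fingers": 255}
    - {"tx": 0.0,"ty": 0,"tz": 0.037,"rx": 0,"ry": 0,"rz": 0,"fingers": 255}
    - {"tx": 0.0,"ty": 0,"tz": 0.037,"rx": 0,"ry": 0,"rz": 0,"fingers": 255}
    - {"tx": 0.0,"ty": 0,"tz": 0.037,"rx": 0,"ry": 0,"rz": 0,"fingers": 255}
    - {"tx": 0.0,"ty": 0,"tz": 0.037,"rx": 0,"ry": 0,"rz": 0,"fingers": 255}
    - {"tx": 0.0,"ty": 0,"tz": 0.025,"rx": 0,"ry": 0,"rz": 0,"fingers": 255}
    - {"tx": 0.0,"ty": 0,"tz": 0.01,"rx": 0,"ry": 0,"rz": 0,"fingers": 255}
    - {"tx": 0.0,"ty": 0,"tz": 0,"rx": 0,"ry": 0,"rz": 0,"fingers": 255}
    - {"tx": 0.0,"ty": 0,"tz": 0,"rx": 0,"ry": 0,"rz": 0,"fingers": 255}
    - {"tx": 0.0,"ty": 0,"tz": 0,"rx": 0,"ry": 0,"rz": 0,"fingers": 255}
    - {"tx": 0.0,"ty": 0,"tz": 0,"rx": 0,"ry": 0,"rz": 0,"fingers": 255}
    - {"tx": 0.0,"ty": 0,"tz": 0,"rx": 0,"ry": 0,"rz": 0,"fingers": 255}
    - {"tx": 0.0,"ty": 0,"tz": 0,"rx": 0,"ry": 0,"rz": 0,"fingers": 255}

```text
time: 10.55
tcp_pos: [0.5334, -0.1455, 0.1622]
tcp_rot: [-0.0, 0.99, 0.138, -0.001]
ft_force: [0.5, 1.2, 0.8]
finger_gap: -0.0
```

Emit:
servo_tool:
  commands:
    - {"tx": 0.0,"ty": 0,"tz": 0.01,"rx": 0,"ry": 0,"rz": 0,"fingers": 255}
    - {"tx": 0.0,"ty": 0,"tz": 0.02,"rx": 0,"ry": 0,"rz": 0,"fingers": 255}
    - {"tx": 0.0,"ty": 0,"tz": 0.03,"rx": 0,"ry": 0,"rz": 0,"fingers": 255}
    - {"tx": 0.0,"ty": 0,"tz": 0.037,"rx": 0,"ry": 0,"rz": 0,"fingers": 255}
    - {"tx": 0.0,"ty": 0,"tz": 0.037,"rx": 0,"ry": 0,"rz": 0,"fingers": 255}
    - {"tx": 0.0,"ty": 0,"tz": 0.037,"rx": 0,"ry": 0,"rz": 0,"fingers": 255}
    - {"tx": 0.0,"ty": 0,"tz": 0.037,"rx": 0,"ry": 0,"rz": 0,"fingers": 255}
    - {"tx": 0.0,"ty": 0,"tz": 0.025,"rx": 0,"ry": 0,"rz": 0,"fingers": 255}
    - {"tx": 0.0,"ty": 0,"tz": 0.01,"rx": 0,"ry": 0,"rz": 0,"fingers": 255}
    - {"tx": 0.0,"ty": 0,"tz": 0,"rx": 0,"ry": 0,"rz": 0,"fingers": 255}
    - {"tx": 0.0,"ty": 0,"tz": 0,"rx": 0,"ry": 0,"rz": 0,"fingers": 255}
    - {"tx": 0.0,"ty": 0,"tz": 0,"rx": 0,"ry": 0,"rz": 0,"fingers": 255}
    - {"tx": 0.0,"ty": 0,"tz": 0,"rx": 0,"ry": 0,"rz": 0,"fingers": 255}
    - {"tx": 0.0,"ty": 0,"tz": 0,"rx": 0,"ry": 0,"rz": 0,"fingers": 255}
    - {"tx": 0.0,"ty": 0,"tz": 0,"rx": 0,"ry": 0,"rz": 0,"fingers": 255}

```text
time: 11.8
tcp_pos: [0.5335, -0.1455, 0.1622]
tcp_rot: [-0.0, 0.99, 0.138, -0.001]
ft_force: [0.0, 0.6, 0.0]
finger_gap: -0.0001
```

```bash
python3 -c "
from h import *
o=get_obs();print(o['tcp_pos'],o['ft_force'],o['wrist_torque'])
s=get_image('side'); q=cv2.cvtColor(s['color'][150:270,180:300],cv2.COLOR_RGB2BGR); cv2.imwrite('pics/s7.png',cv2.resize(q,None,fx=5,fy=5,interpolation=cv2.INTER_CUBIC))
for z in (.117,.125,.1345,.136): print(z,[5*(a-b) for a,b in zip(w2p(s,[.489,-.142,z]),(180,150))])"
```

```text
[ 0.53345127 -0.14547937  0.16221301] [0.04571236 0.61004886 0.04522934] [ 0.00680436 -0.00865264 -0.01158927]
0.117 [np.float64(206.08550945038886), np.float64(338.29179967350257)]
0.125 [np.float64(205.19540953113577), np.float64(327.3088998710216)]
0.1345 [np.float64(204.12686725300162), np.float64(314.1242084429959)]
0.136 [np.float64(203.95699026275665), np.float64(312.0281044862921)]
```

View pics/s7.png

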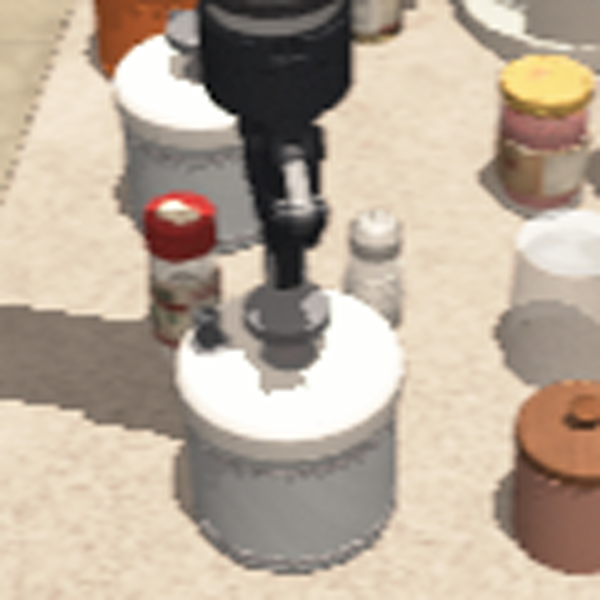

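Six full strokes are done. The pin top is at crop row ~313, where 19.5 mm projects to 314. I'll do one more longer stroke, go a little deeper, then retreat straight up and check.

Emit:
servo_tool:
  commands:
    - {"tx": 0.0,"ty": 0,"tz": 0.01,"rx": 0,"ry": 0,"rz": 0,"fingers": 255}
    - {"tx": 0.0,"ty": 0,"tz": 0.02,"rx": 0,"ry": 0,"rz": 0,"fingers": 255}
    - {"tx": 0.0,"ty": 0,"tz": 0.03,"rx": 0,"ry": 0,"rz": 0,"fingers": 255}
    - {"tx": 0.0,"ty": 0,"tz": 0.038,"rx": 0,"ry": 0,"rz": 0,"fingers": 255}
    - {"tx": 0.0,"ty": 0,"tz": 0.038,"rx": 0,"ry": 0,"rz": 0,"fingers": 255}
    - {"tx": 0.0,"ty": 0,"tz": 0.038,"rx": 0,"ry": 0,"rz": 0,"fingers": 255}
    - {"tx": 0.0,"ty": 0,"tz": 0.038,"rx": 0,"ry": 0,"rz": 0,"fingers": 255}
    - {"tx": 0.0,"ty": 0,"tz": 0.038,"rx": 0,"ry": 0,"rz": 0,"fingers": 255}
    - {"tx": 0.0,"ty": 0,"tz": 0.025,"rx": 0,"ry": 0,"rz": 0,"fingers": 255}
    - {"tx": 0.0,"ty": 0,"tz": 0.01,"rx": 0,"ry": 0,"rz": 0,"fingers": 255}
    - {"tx": 0.0,"ty": 0,"tz": -0.01,"rx": 0,"ry": 0,"rz": 0,"fingers": 255}
    - {"tx": 0.0,"ty": 0,"tz": -0.04,"rx": 0,"ry": 0,"rz": 0,"fingers": 255}
    - {"tx": 0.0,"ty": 0,"tz": -0.07,"rx": 0,"ry": 0,"rz": 0,"fingers": 255}
    - {"tx": 0.0,"ty": 0,"tz": -0.1,"rx": 0,"ry": 0,"rz": 0,"fingers": 255}
    - {"tx": -0.03,"ty": 0,"tz": -0.13,"rx": 0,"ry": 0,"rz": 0,"fingers": 255}
    - {"tx": -0.06,"ty": 0,"tz": -0.13,"rx": 0,"ry": 0,"rz": 0,"fingers": 255}
    - {"tx": -0.06,"ty": 0,"tz": -0.13,"rx": 0,"ry": 0,"rz": 0,"fingers": 255}
    - {"tx": -0.06,"ty": 0,"tz": -0.13,"rx": 0,"ry": 0,"rz": 0,"fingers": 255}

```text
time: 13.35
tcp_pos: [0.4751, -0.1629, 0.2926]
tcp_rot: [0.0, 0.991, 0.137, -0.0]
ft_force: [0.2, 0.4, -0.5]
finger_gap: -0.0003
```

```bash
python3 w.py w8.png; python3 -c "
from h import *
s=get_image('side'); q=cv2.cvtColor(s['color'][150:270,180:300],cv2.COLOR_RGB2BGR); cv2.imwrite('pics/s8.png',cv2.resize(q,None,fx=5,fy=5,interpolation=cv2.INTER_CUBIC))"
```

```text
13.35 [ 0.47505454 -0.16287622  0.29258823] [ 0.23587138  0.38483303 -0.50706194] -0.0003259795993764035
[[ 0.963  0.271 -0.001]
 [ 0.271 -0.963 -0.001]
 [-0.001  0.    -1.   ]]
canister {'rect': [183.1, 32.3, 132.2, 135.1], 'score': 0.87} [ 0.54002481 -0.14465439  0.151     ]
canister {'rect': [0.0, 51.0, 59.5, 106.8], 'score': 0.68} [0.48710018 0.02924111 0.151     ]
canister_knob_top {'rect': [223.6, 77.4, 51.2, 57.4], 'score': 0.65} [ 0.53521413 -0.1460159   0.151     ]
```

View pics/w8.png

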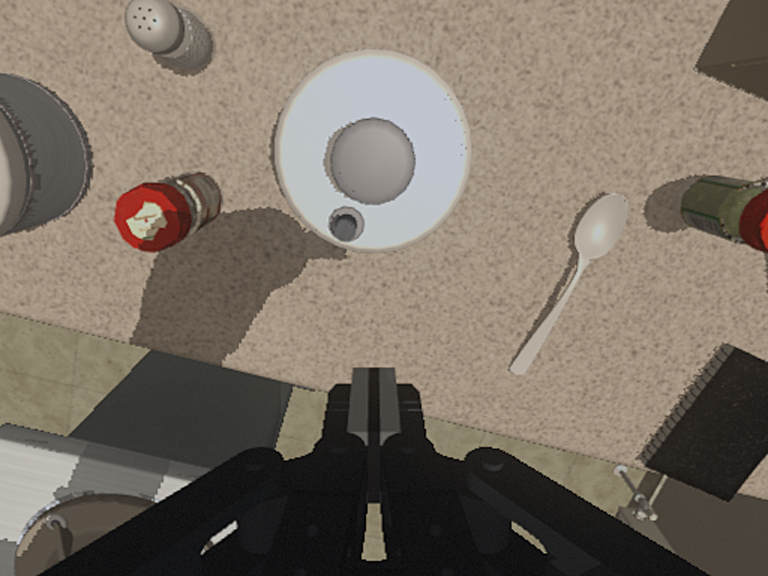

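View pics/s8.png

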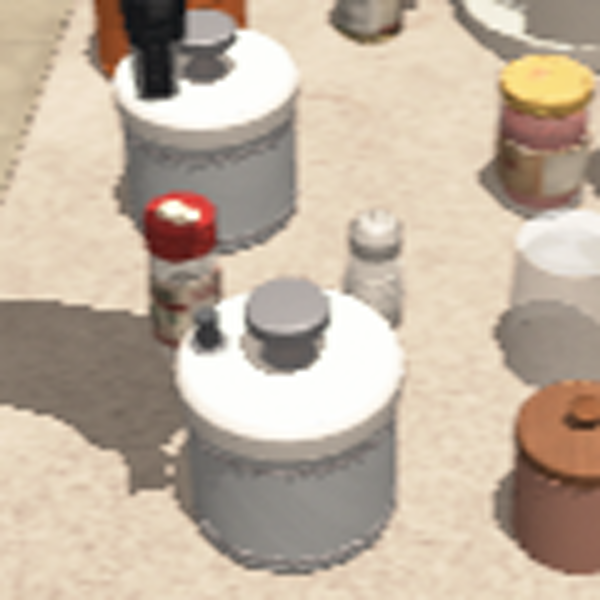

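The pin hasn't moved since the sixth stroke: its top edge is at crop row ~306 both times, and it stands up as a post at (208,328). The knob is back up at (288,308), and the canister and its neighbours stand where they did. The hand is clear, so I'm handing in.

```bash
python3 -c "
from plant import *
print(job_done())"
```

```text
the job is handed in; nothing more can be done
None
```

I pumped the right-hand white canister, whose pin was sunk at the start, with seven full strokes of the closed fingertips on the knob top. I then drew the hand straight up and away and handed the job in at about 13.5 s of the 56 s.

- **Strokes:** The tool measured the knob top at about 0.129 m on the two strokes I read at the bottom, which is the full 22 mm of travel. The wrist force there was 30–35 N. The other five strokes used the same depth, and the last one went 1 mm deeper.
- **Pin:** In the side camera the pin top sits where 19.5 mm out projects, to about a pixel. It did not rise between strokes six and seven, so it looks fully out. The pictures are too coarse to measure it to the millimetre.
- **Knob and canister:** The knob is back at rest height. The target canister stands within about 1–2 mm of its first measured place, upright.
- **Everything else:** The evacuated canister and the bystanders in view look unmoved, and the wrist force is about zero.
- **Disagreements:**
  - The first move call was refused as "invalid input", and filling in all the fields fixed it.
  - The top and side cameras differed by about 7 mm on the knob's position. The wrist camera settled it.
  - The evacuated canister's raised pin was never clearly visible from the side. I identified that canister by the networks' labels and by the other pin being visibly sunk.

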